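# Advance the log-cake pusher to its end stop

## Robot

A 6-joint arm with a two-finger parallel gripper is mounted at the origin on the work surface. World frame = base frame: x ahead of the robot, y to its left, z up, the work surface at z = 0. Lengths are in m, angles in rad, forces in N, time in s.
With the tool pointing down it reaches from about 0.425 to 1.125 m from the base axis. Payload 14.9 kg.
Tool frame: the origin (TCP) lies midway between the tips of the shut fingers; the grasp point (between the pads) lies tcp_to_grasp behind it (tcp_to_grasp is the distance from the TCP to the grasp point, in m); z points along the fingers, y is the direction in which the jaws open and shut (so a half turn about z gives the same grasp; the last joint's range is limited). The gripper opens to 91 mm and grips with 3 to 60 N. Pads are 32 mm wide; open, the fingers measure 118 mm over their backs; the gripper's body (76 mm by 178 mm) begins 60 mm behind the grasp point.
Start: joints at [-1.242, 0.379, 1.734, -0, 1.028, -0.033], TCP at [0.248, -0.655, 0.175] pointing down, gripper open.
Joint ranges: [-2.77, 2.77], [-0.74, 2.19], [0, 2.66], [-1.06, 4.2], [0.31, 2.87], [-3.08, 3.08]. Speed limits (rad/s): [1.89, 1.89, 2.39, 3.14, 3.14, 3.14].

## Interface

Orientations are given as a 3x3 rotation matrix whose columns are the frame's x, y, z axes.
In Python, from workcell import reach, line_to, movej, command_gripper, dwell, inverse_kinematics, snapshot, IKError, job_done, get_time, get_q, get_dq, get_tau, get_tool_pos, get_ee_rot, get_force, get_ft_torque, get_grip_width, tcp_to_grasp gives the robot as it stands. Calls block until the motion is done:
- reach(position, orientation): joint-space move of the TCP to a pose.
- line_to(position, rate=0.15, frame=None): straight line of the TCP; frame=None keeps the orientation; rate is the mean speed in m/s.
- movej(angles): joint-space move.
- command_gripper(opening): finger opening in m; the grip force is fixed at half the most; returns when the fingers have stopped.
- dwell(seconds).
- inverse_kinematics(position, orientation): joint angles nearest the present ones, or None.
- snapshot(name): name is "scene" or "side" or "wrist"; returns a dict with "img" (400x640x3 uint8, red, green, blue), "camera_matrix" (3x3 intrinsics, pixels), "R" (3x3) and "t" (3): a world point X has camera coordinates R X + t; the wrist camera has in their place "tool_from_camera" (4x4, takes a point from camera to tool coordinates, whose origin is the TCP and whose axes are the flange's). Camera axes: x right, y down, z forward; pixel columns grow to the right and rows downward; lengths in m; the calibration is good to about 2 mm. A picture is of the moment at which its call begins: read the wrist's pose just before it. There is no depth.
A pose or a line that the arm cannot do raises IKError and nothing moves.
- job_done(): hands the job in, once; it reports no verdict.
Readings, each from a call of its own:
- get_time(): time.
- get_q(): joint angles.
- get_dq(): joint speeds.
- get_tau(): joint torques, N m.
- get_tool_pos(): TCP position.
- get_ee_rot(): TCP orientation.
- get_force(): force on the tool from outside, world axes, zero at the start.
- get_ft_torque(): the same for the moment, N m.
- get_grip_width(): finger opening in m.
Only numpy, scipy, OpenCV 4.12 (cv2) and the standard library are available. Lean on these libraries where they do the work, as an engineer would, in place of code of your own. Each camera call takes 0.05 s, during which the arm holds its last target. There are 200 camera calls.

## Task

Press the red lock button on the blue sliding pusher of the cake-portioning rig and, keeping it pressed the whole way, push the pusher along its rail to the end stop, so that it moves the frozen cake log out through the trim gate. Then let the button spring up, locking the pusher there, and move clear. Let only the pusher touch the cake, never your fingers, and leave the jar, ring cutter, cup and palette knife where they stand.

Things in the scene. Friction and masses are not known exactly. Their poses are not given: they have to be found in the camera images.
- rig: Fixed cake-portioning rig on a white base 190 x 360 x 10 mm; place and yaw vary. Origin: on the table; base spans x -100..90, y -155..205 mm. Its +y is the pusher's sliding direction, z up. Steel rail along y at x -55 mm, 36 mm wide, 50 mm high. Bed for the cake along y at x 30 mm, 20 mm high, between side walls 60 mm apart, 32 mm high.
- pusher (a joint): Place of the blue pusher on its rail, m: 0 = locked start, 0.14 = end stop, along the rig's +y. A rack with a notch every 20 mm blocks it (3 mm play) unless the lock button is pressed at least 5 mm. With the button down it slides with about 1.5 N of drag, plus up to 6 N from the cake. The last notch is at the end stop.
- lock (a joint): How far the lock button is pressed down, in m: 0 = up (locking), 0.009 = fully down (unlocking). A spring pushes it up: about 2 N at the start of the stroke, 6 N fully down.
- lock_top (a point): Centre of the top of the red lock button, moving with it; axes as the rig's. Flat pad 40 mm (rig x) by 38 mm (rig y), top 82 mm above the table when up, 73 mm fully down, on the pusher's blue saddle (48 x 62 mm, 67 mm high).
- push_wall (a point): Middle of the near face of the pusher's upright blue wall, 25 mm in rig +y from the button's centre; axes as the rig's. Wall 48 mm wide (rig x), 7 mm thick, top 105 mm above the table. A fingertip pressing the button can push on this face towards +y.
- gate (a point): Middle of the outer (+y) face of the trim gate, at bed height: rig x 30, y 180 mm, 20 mm above the table. Two thin steel arches, 86 mm wide and 109 mm high, across the bed at rig y 163 to 180 mm.
- pusher_face (a point): Centre of the face of the steel pusher plate that meets the cake (52 mm wide, 46 mm high), 85 mm in rig x and 38 mm in rig y from the button's centre. Axes parallel to the rig's.
- log: The frozen cake log, pale yellow, 54 mm wide, 60 mm high with a domed top, 130 mm long along its y, about 0.4 kg, loose, lying flat on the bed of the rig in front of the pusher plate with a gap of 5 to 35 mm. Origin: centre of its underside; y along its length, parallel to the rig's y.
- log_tip (a point): Middle of the log's leading end face (its +y end), 30 mm above its underside. When the pusher is at its end stop and has pushed the log, this point lies about 198 mm along the rig's y, 18 mm past the gate.
- jar: Closed amber glass jar, 56 mm across, 85 mm high, standing near the rig; leave alone. Origin: centre of its underside.
- cutter: Steel ring cutter, 64 mm across, 45 mm high, near the rig; leave alone. Origin: centre of its underside.
- cup: Small white cup, 62 mm across, 60 mm high, near the rig; leave alone. Origin: centre of its underside.
- palette: Palette knife, black handle and steel blade, 240 mm long, 30 mm wide, 18 mm high, lying flat near the rig; leave alone. Origin under its middle, handle to its -x.
Things that resemble listed ones, but are neither listed nor needed, are in the scene too. There is more than one size of the log; the job needs the largest.

How it is judged:
By the outcome, as a careful person would: the job done as asked, in the order asked, and still so for the second after the job is handed in, with the robot touching nothing.
It also fails if it takes over 38 s, if anything falls off the work surface, if the arm or the gripper's body presses on something with over 40 N, if the wrist force passes 120 N, or if a joint passes its speed limit or range.

## Working session

There is one attempt and no reset: what is moved stays moved. The work goes in short steps, each a Python script; the robot and the scene stay as the last script left them, time stands still between calls to the robot, and variables do not carry over. Pictures are saved under pics/ and viewed, about 8 in all and at most 12, crops included, and the job is handed in when it is done.

```bash
mkdir -p pics; python3 - <<'E'
from workcell import *
import cv2, pickle
for n in("scene","side"):
    s=snapshot(n); pickle.dump(s,open(f"pics/{n}.pkl","wb"))
    cv2.imwrite(f"pics/{n}.png",s["img"][:,:,::-1])
print(get_time(),tcp_to_grasp,get_grip_width(),get_ee_rot())
E
```

```text
0.1 0.0188 0.09092258183895384 [[ 9.35279524e-01  3.53909761e-01 -3.05613510e-04]
 [ 3.53909891e-01 -9.35279086e-01  9.05507707e-04]
 [ 3.46340918e-05 -9.55062461e-04 -9.99999543e-01]]
```

View pics/scene.png

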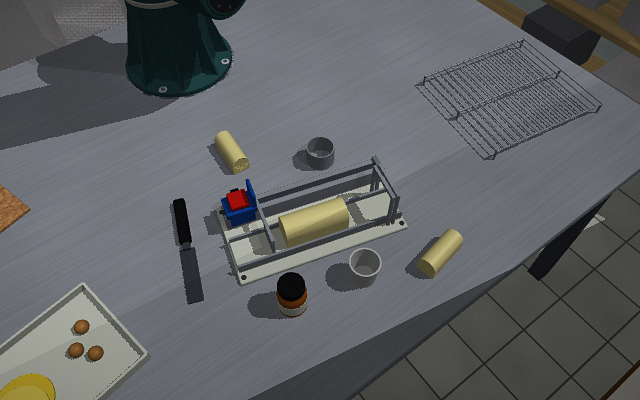

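View pics/side.png

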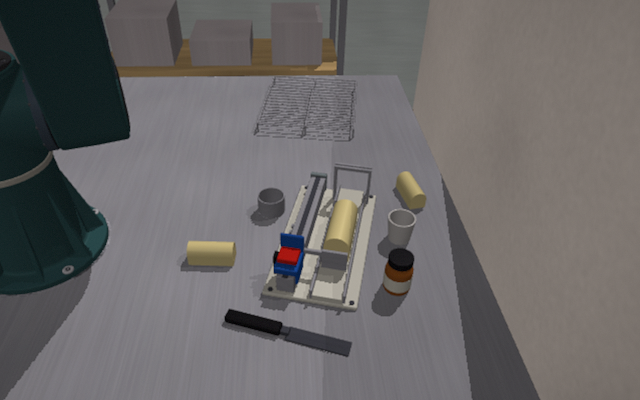

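Scene: the rig's base spans about (215,205) to (408,225), with the red button at about (238,200), gate at (385,190), log at (314,220). Side: the button is at (289,256), gate at (352,185). I'll enlarge both.

```bash
python3 - <<'E'
import cv2
a=cv2.imread("pics/scene.png")[145:295,205:415]; cv2.imwrite("pics/c1.png",cv2.resize(a,None,fx=3.8,fy=3.8,interpolation=cv2.INTER_CUBIC))
a=cv2.imread("pics/side.png")[160:310,255:385]; cv2.imwrite("pics/c2.png",cv2.resize(a,None,fx=4,fy=4,interpolation=cv2.INTER_CUBIC))
E
```

```text
(no output)
```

View pics/c1.png

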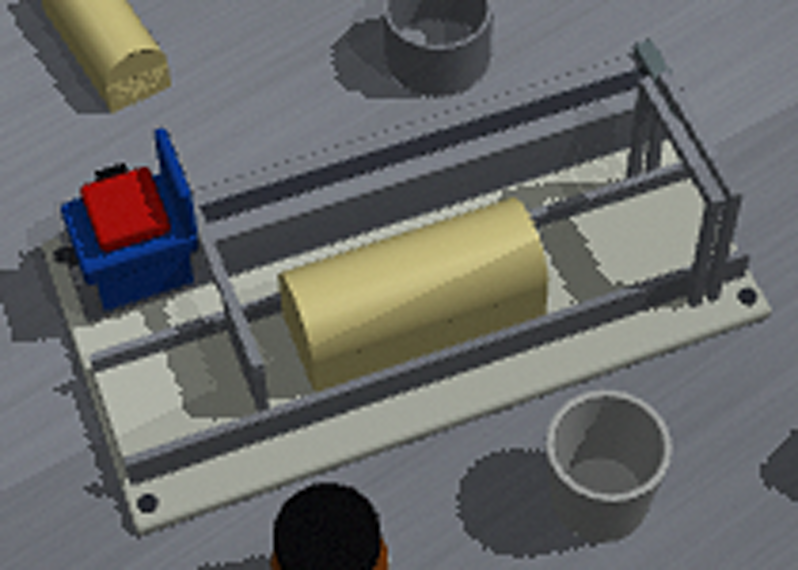

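View pics/c2.png

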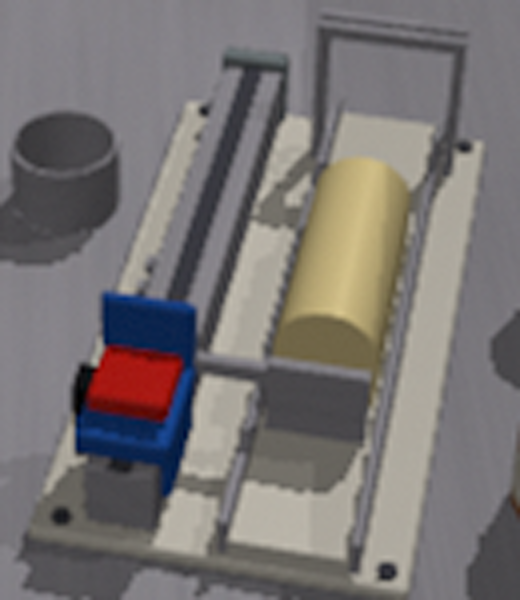

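c1: base corners (137,522) and (768,306); red pad corners (82,185), (152,168), (168,232), (98,245). c2: base corners (28,532), (408,590), (482,146), (190,102); pad corners (90,405), (170,409), (186,352), (105,348). The largest log lies in the bed. Next I'll fit the rig pose to these points.

```bash
cat > fit.py <<'E'
import numpy as np,pickle
from scipy.optimize import least_squares
S={n:pickle.load(open(f"pics/{n}.pkl","rb")) for n in("scene","side")}
o={"scene":(205,145,3.8),"side":(255,160,4)}
B=lambda x,y,z:(x,y,z,1)  # moves with the pusher
obs=[("scene",(90,-155,10,0),(137,522)),("scene",(90,205,10,0),(768,306)),("scene",(73,180,109,0),(740,197)),
("side",(-100,-155,10,0),(28,532)),("side",(90,-155,10,0),(408,590)),("side",(90,205,10,0),(482,146)),("side",(-100,205,10,0),(190,102)),
("side",(-13,180,109,0),(322,14)),("side",(73,180,109,0),(467,36)),
("scene",B(-20,-19,82),(82,185)),("scene",B(-20,19,82),(152,168)),("scene",B(20,19,82),(168,232)),("scene",B(20,-19,82),(98,245)),
("side",B(-20,-19,82),(90,405)),("side",B(20,-19,82),(170,409)),("side",B(20,19,82),(186,352)),("side",B(-20,19,82),(105,348)),
("side",B(-24,25,105),(104,297)),("side",B(24,25,105),(195,307))]
def world(p,q):
    x,y,z,m=p
    if m: x+=q[3]*1000;y+=q[4]*1000
    c,s=np.cos(q[2]),np.sin(q[2]);return np.array([q[0]+(c*x-s*y)/1e3,q[1]+(s*x+c*y)/1e3,z/1e3])
def proj(n,X):
    c=S[n];u=c["camera_matrix"]@(c["R"]@X+c["t"]);return u[:2]/u[2]
def res(q):
    r=[]
    for n,p,uv in obs:
        ox,oy,f=o[n];r+=list(proj(n,world(p,q))-((np.array(uv)+.5)/f-.5+[ox,oy]))
    return np.array(r)
best=min((least_squares(res,[.6,y0,a,-.055,-.1],loss="soft_l1") for a in np.arange(-3,3.2,1) for y0 in(-.3,.3)),key=lambda f:f.cost)
if __name__=="__main__":
    q=best.x;print(q,best.cost);print(res(q).reshape(-1,2).round(1).tolist())
    print("button",world((0,0,82,1),q),"ydir",-np.sin(q[2]),np.cos(q[2]))
E
python3 fit.py
```

```text
[ 0.62080341 -0.04125357 -0.25454807 -0.05374597 -0.10760995] 19.32058668849279
[[-1.3, 4.3], [0.7, 1.9], [-0.2, 0.1], [-0.7, -0.7], [0.2, 0.8], [0.4, -1.7], [-1.7, -0.8], [-0.6, -1.5], [-0.1, -2.3], [-1.3, 1.7], [-1.3, 0.5], [0.5, -1.0], [0.1, 1.5], [-0.6, -2.9], [-0.2, -0.7], [0.1, -0.1], [0.5, -2.2], [-0.8, -0.3], [0.5, 0.8]]
button [ 0.54169224 -0.13186236  0.082     ] ydir 0.251808065250429 0.9677771945416134
```

```bash
python3 - <<'E'
from workcell import *
import numpy as np, cv2, pickle
a=-.2545;c,s=np.cos(a),np.sin(a)
R=np.array([[c,s,0],[s,-c,0],[0,0,-1.]])
command_gripper(0.0)
reach([0.5417-.02*.2518,-0.1319-.02*.9678,0.24],R)
dwell(.3)
p,r=get_tool_pos(),get_ee_rot()
w=snapshot("wrist");w["p"],w["r"]=p,r;pickle.dump(w,open("pics/wrist.pkl","wb"))
cv2.imwrite("pics/w1.png",w["img"][:,:,::-1])
print(get_time(),p,get_q(),get_grip_width(),get_force());print(w["tool_from_camera"])
E
```

```text
3.9167 [ 0.53661501 -0.15152185  0.23993674] [-3.16894168e-01  7.81497356e-02  1.98021588e+00  1.04880051e-05
  1.08328527e+00  1.50873737e+00] 0.00022346807660701912 [-0.71869923 -0.93335515  0.26478502]
[[ 4.95214974e-04 -9.63625479e-01 -2.67255855e-01  7.57694300e-02]
 [ 9.99999854e-01  4.19878611e-04  3.39035321e-04  5.01463868e-04]
 [-2.14488057e-04 -2.67255984e-01  9.63625546e-01 -2.10532188e-01]
 [ 0.00000000e+00  0.00000000e+00  0.00000000e+00  1.00000000e+00]]
```

View pics/w1.png

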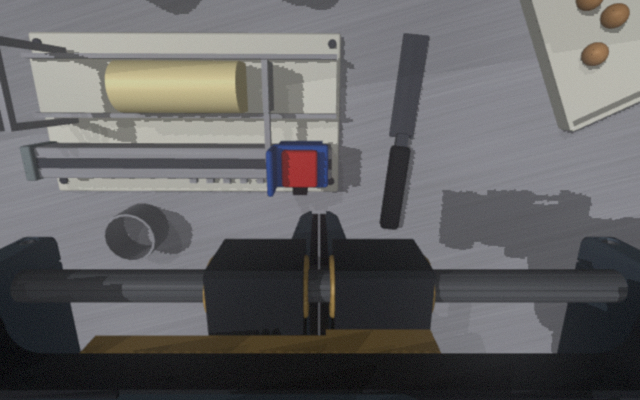

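The wrist picture shows the pusher at about (300,168) with the red pad spanning (284..317, 150..188), and the base's right-hand corners at (341,35) and (338,191). I'll crop it to refine.

```bash
python3 - <<'E'
import cv2
a=cv2.imread("pics/w1.png")[25:205,195:355]; cv2.imwrite("pics/w1c.png",cv2.resize(a,None,fx=3.3,fy=3.3,interpolation=cv2.INTER_CUBIC))
E
```

```text
(no output)
```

View pics/w1c.png

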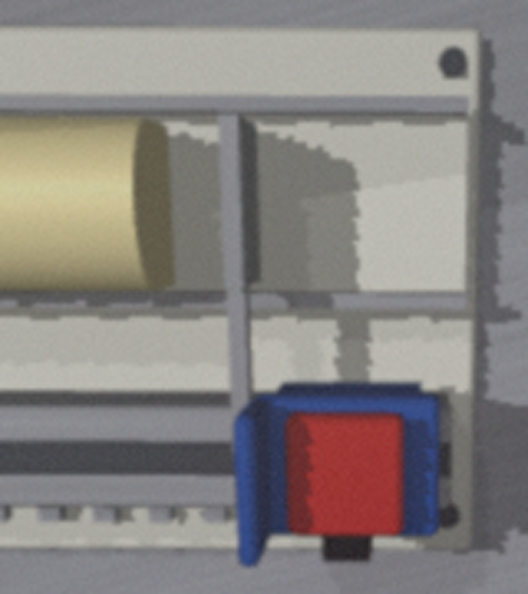

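```bash
cat > fit2.py <<'E'
import fit,pickle,numpy as np
from scipy.optimize import least_squares
w=pickle.load(open("pics/wrist.pkl","rb"))
T=np.eye(4);T[:3,:3]=w["r"];T[:3,3]=w["p"];M=np.linalg.inv(T@w["tool_from_camera"])
w["R"],w["t"]=M[:3,:3],M[:3,3]
fit.S["wrist"]=w;fit.o["wrist"]=(195,25,3.3);B=fit.B
wo=[("wrist",(90,-155,10,0),(480,30)),("wrist",(-100,-155,10,0),(470,548)),("wrist",B(20,19,82),(288,413)),("wrist",B(20,-19,82),(401,413)),("wrist",B(-20,-19,82),(403,533)),("wrist",B(-20,19,82),(287,533))]
fit.obs+=wo
if __name__=="__main__":
  for obs in (fit.obs,[x for x in fit.obs if x[1][3]],wo):
    fit.obs=obs
    f=least_squares(fit.res,fit.best.x,loss="soft_l1");q=f.x
    print(q.round(4),"button",fit.world((0,0,82,1),q).round(4));print(fit.res(q).reshape(-1,2)[-6:].round(1).tolist())
  g=lambda p:fit.res(np.r_[p,-.055,-.11])
  fit.obs=fit.obs
  f=least_squares(g,fit.best.x[:3],loss="soft_l1");q=np.r_[f.x,-.055,-.11];print(q,fit.world((0,0,82,1),q),f.cost)
E
python3 fit2.py
```

```text
[ 0.6204 -0.0395 -0.2587 -0.0538 -0.1095] button [ 0.5404 -0.1316  0.082 ]
[[0.5, -1.6], [0.5, 0.8], [-1.4, -1.0], [0.7, -0.8], [0.0, -0.2], [-0.2, -0.3]]
[ 0.3828 -0.7738 -0.2667 -0.0172  0.661 ] button [ 0.5404 -0.1316  0.082 ]
[[-1.3, -0.5], [-0.0, 0.8], [-1.2, -1.1], [0.9, -0.6], [-0.1, -0.0], [-0.3, -0.4]]
[ 0.6198 -0.0387 -0.2588 -0.0535 -0.1102] button [ 0.5398 -0.1316  0.082 ]
[[0.0, -0.9], [-0.0, 1.4], [-1.2, -0.4], [0.9, -0.2], [0.2, 0.4], [-0.0, 0.3]]
[ 0.62100994 -0.03921496 -0.25930005 -0.055      -0.11      ] [ 0.53964416 -0.13143541  0.082     ] 2.5931977071053445
```

```bash
cat > rig.py <<'E'
import numpy as np
a=-.2587;c,s=np.cos(a),np.sin(a)
R=np.array([[c,s,0],[s,-c,0],[0,0,-1.]]);Y=np.array([-s,c,0]);X=np.array([c,s,0]);Z=np.array([0,0,1.])
B=np.array([.5401,-.1316,0])
E
python3 - <<'E'
from workcell import *
from rig import *
import json
p0=B+.005*Y
reach(p0+.105*Z,R); line_to(p0+.086*Z,.06); dwell(.3)
f0=get_force(); print(get_time(),get_tool_pos()-p0,f0)
json.dump(list(f0),open("f0.json","w"))
for z in (.083,.081,.079,.077,.075,.074):
    line_to(p0+z*Z,.04); dwell(.1); f=get_force()-f0
    print(z,get_tool_pos()[2].round(5),f.round(2))
    if f[2]>15: break
print(get_time())
E
```

```text
5.2917 [ 1.31497521e-04 -2.72760741e-05  8.61918175e-02] [ 0.02055248 -0.10971979  0.09842028]
0.083 0.08296 [ 0.49 -0.08 -0.18]
0.081 0.08099 [1.04 0.37 0.32]
0.079 0.07897 [ 0.17 -0.67  0.19]
0.077 0.07698 [ 0.42  0.79 -0.59]
0.075 0.07499 [-0.15  0.05 -0.1 ]
0.074 0.07402 [ 0.27 -0.74 -0.44]
7.3917
```

No contact force even 8 mm into the stroke, so something's off. I'll look before going on.

```bash
python3 - <<'E'
from workcell import *
import cv2, numpy as np
a=snapshot("side")["img"][210:310,240:360];b=snapshot("scene")["img"][140:240,190:290];w=snapshot("wrist")["img"][20:260,180:420]
f=lambda i,k:cv2.resize(i,None,fx=k,fy=k,interpolation=cv2.INTER_CUBIC)
t=np.hstack([f(a,3),f(b,3)[:, :],])
t=np.vstack([t[:,:660]]);w=f(w,1.25)
o=np.zeros((600,660,3),np.uint8);o[:300]=t;o[300:,:300]=w
cv2.imwrite("pics/l1.png",o[:,:,::-1])
E
```

```text
(no output)
```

View pics/l1.png

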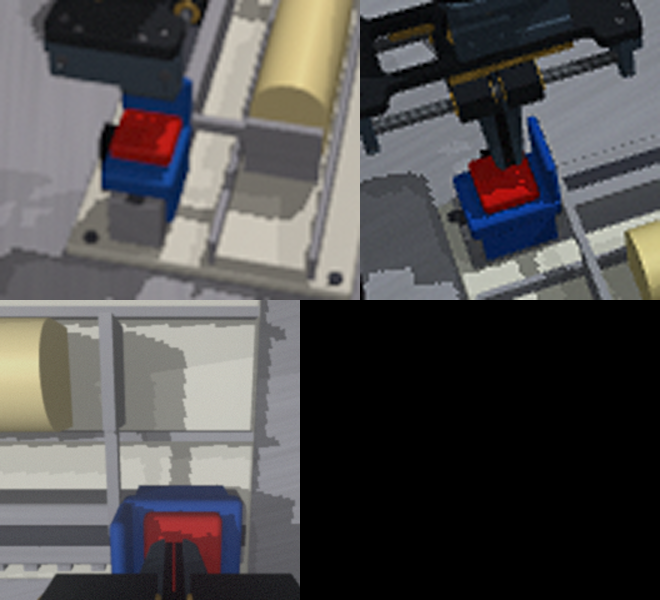

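The fingertips seem to be over the red pad, but I can't tell whether the pad has gone down. I'll compare red-region extents before and after, and check the predicted TCP pixel.

```bash
python3 - <<'E'
from workcell import *
import numpy as np, pickle, cv2
from rig import *
p=get_tool_pos();print(get_tool_pos(),get_grip_width(),get_force(),get_tau())
outs=[]
for n in("side","scene"):
    s=snapshot(n);o=pickle.load(open(f"pics/{n}.pkl","rb"))
    pr=lambda X:(lambda u:(u[:2]/u[2]).round(1))(s["camera_matrix"]@(s["R"]@X+s["t"]))
    for i in(o["img"],s["img"]):
        i=i.astype(int);m=(i[...,0]>110)&(i[...,1]<60)&(i[...,2]<60);ys,xs=np.nonzero(m);k=(xs>200)&(xs<320)&(ys>170)&(ys<280)
        ys,xs=ys[k],xs[k];print(n,xs.min(),xs.max(),ys.min(),ys.max(),k.sum())
    print("tcp",pr(p),"pad -y corners at 82/74",[pr(B+x*X-.019*Y+z*Z).tolist() for z in(.082,.074) for x in(-.02,.02)])
    u=pr(p).astype(int);c=s["img"][u[1]-35:u[1]+35,u[0]-25:u[0]+25].copy();c[35,25]=[0,255,0]
    outs.append(cv2.resize(c,None,fx=7,fy=7,interpolation=cv2.INTER_NEAREST))
cv2.imwrite("pics/l2.png",np.hstack(outs)[:,:,::-1])
E
```

```text
[ 0.54138173 -0.12677481  0.07401586] 0.00046880814862018704 [ 0.22833495 -0.3524677  -0.38545802] [ 1.26935891e-03 -6.09229660e+01 -3.43885624e+01  2.59388715e-02
 -7.67159765e-02 -3.34983872e-05]
side 277 299 247 261 247
side 278 299 247 262 213
tcp [288.8 253.8] pad -y corners at 82/74 [[275.6, 257.9], [296.0, 261.2], [275.7, 260.8], [296.0, 264.1]]
scene 227 247 190 208 237
scene 229 248 194 208 76
tcp [239.7 200.8] pad -y corners at 82/74 [[224.7, 194.4], [230.2, 210.0], [225.3, 196.8], [230.7, 212.3]]
```

View pics/l2.png

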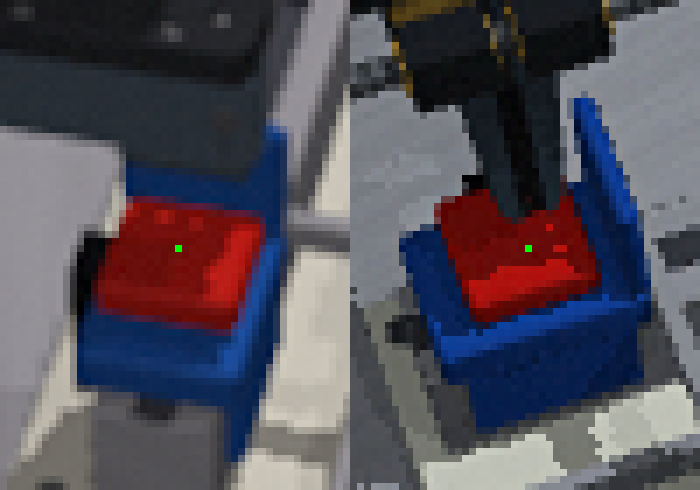

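The pad is still up. In the scene view the fingertips end near row 196, about 4.5 px above the projected TCP (row 200.8), so the real tips are about 12 mm higher than the TCP says. I'll descend under force control to find contact.

```bash
python3 - <<'E'
from workcell import *
from rig import *
import json
f0=np.array(json.load(open("f0.json")))
p0=B+.005*Y
zc=None
for z in np.arange(.073,.050,-.001):
    line_to(p0+z*Z,.03)
    f=np.mean([(dwell(.02),get_force())[1] for _ in range(3)],axis=0)-f0
    print(round(z,4),get_tool_pos()[2].round(5),f.round(2))
    if zc is None and f[2]>1.6: zc=z
    if f[2]>9 or (zc and zc-z>=.0075): break
print(get_time())
E
```

```text
0.073 0.07297 [-0.07  0.14 -0.02]
0.072 0.07196 [0.19 0.3  0.14]
0.071 0.07098 [-0.04 -0.57 -0.37]
0.07 0.06997 [0.47 0.   0.06]
0.069 0.06894 [ 0.04  0.12 -0.15]
0.068 0.06794 [-0.25 -0.05  0.27]
0.067 0.06696 [-0.29  0.06  0.36]
0.066 0.06596 [-0.12  0.35 -0.42]
0.065 0.06497 [ 0.1  -0.14 -0.33]
0.064 0.06396 [-0.19  0.36 -0.18]
0.063 0.06295 [ 0.06  0.36 -0.1 ]
0.062 0.06195 [ 0.17 -0.08 -0.32]
0.061 0.06096 [-0.4  -0.42 -0.05]
0.06 0.05998 [ 0.02 -0.11 -0.54]
0.059 0.05894 [ 0.09  0.07 -0.62]
0.058 0.05796 [0.42 0.24 0.26]
0.057 0.05698 [-0.16  0.31 -0.18]
0.056 0.05595 [-0.1  -0.03 -0.01]
0.055 0.05497 [ 0.28  0.36 -0.19]
0.054 0.05393 [-0.12  0.02 -0.56]
0.053 0.05296 [-0.09 -0.13 -0.33]
0.052 0.05197 [-0.48  0.02 -0.43]
0.051 0.051 [-0.45 -0.29 -0.04]
14.5417
```

```bash
python3 - <<'E'
from workcell import *
import numpy as np, cv2
p=get_tool_pos();r=get_ee_rot();o=[]
print(p,r.round(3).tolist(),get_force(),get_ft_torque(),get_grip_width())
for n in("scene","side","wrist"):
    s=snapshot(n)
    if n=="wrist":
        T=np.eye(4);T[:3,:3]=r;T[:3,3]=p;M=np.linalg.inv(T@s["tool_from_camera"]);s["R"],s["t"]=M[:3,:3],M[:3,3]
    cv2.imwrite(f"pics/raw_{n}.png",s["img"][:,:,::-1])
    pr=lambda X:(lambda u:u[:2]/u[2])(s["camera_matrix"]@(s["R"]@X+s["t"]))
    u=pr(p).round().astype(int);i=s["img"].copy();print(n,u,pr(p+np.array([0,0,.02])))
    if 0<=u[1]<400:i[u[1],u[0]]=[0,255,0]
    h={"scene":(40,40,45,30),"side":(40,40,45,30)}.get(n)
    c=i[u[1]-50:u[1]+30,u[0]-40:u[0]+40] if n!="wrist" else i[50:250,220:420]
    o.append(cv2.resize(c,(400,400) if n!="wrist" else (400,400),interpolation=cv2.INTER_NEAREST))
cv2.imwrite("pics/l3.png",cv2.resize(np.hstack(o[:2]),(800,400))[:,:,::-1])
cv2.imwrite("pics/l3w.png",o[2][:,:,::-1])
E
```

```text
[ 0.54139533 -0.12677646  0.05100237] [[0.967, -0.256, 0.0], [-0.256, -0.967, -0.0], [0.0, 0.0, -1.0]] [-0.85338268 -0.43127994  0.3531404 ] [0.06164746 0.02951987 0.01623424] 0.0003704171665855009
scene [241 207] [239.87641304 201.6673026 ]
side [289 262] [288.85195292 254.85130179]
wrist [318 217] [317.60393655 228.92929316]
```

View pics/l3.png

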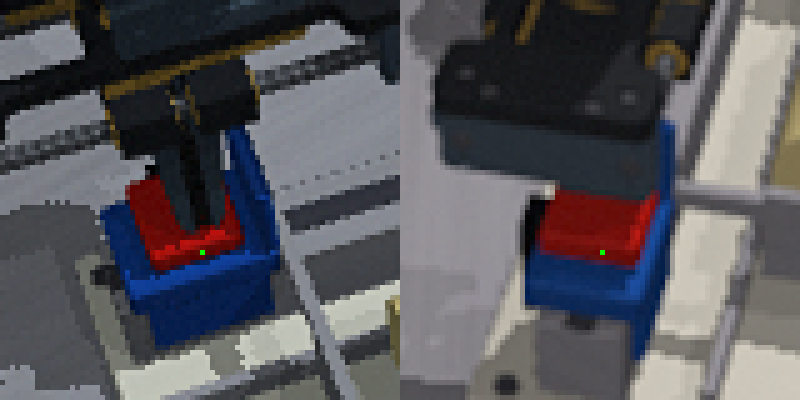

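The fingertips (left crop, (200,235)) overlap the pad, though the TCP reads z=0.051 and the pad looks undisturbed. I need the true tip position relative to the TCP, so I'll use the wrist view.

```bash
python3 - <<'E'
import cv2,numpy as np
a=cv2.imread("pics/raw_wrist.png")[100:300,250:390];b=cv2.imread("pics/raw_scene.png")[175:225,215:265]
o=np.zeros((600,800,3),np.uint8)
o[:600,:420]=cv2.resize(a,None,fx=3,fy=3,interpolation=cv2.INTER_CUBIC)
o[:375,425:800]=cv2.resize(b,None,fx=7.5,fy=7.5,interpolation=cv2.INTER_CUBIC)
o=np.clip(o.astype(float)*1.0,0,255); o=255*(o/255)**.6
cv2.imwrite("pics/l4.png",o.astype(np.uint8))
E
```

```text
(no output)
```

View pics/l4.png

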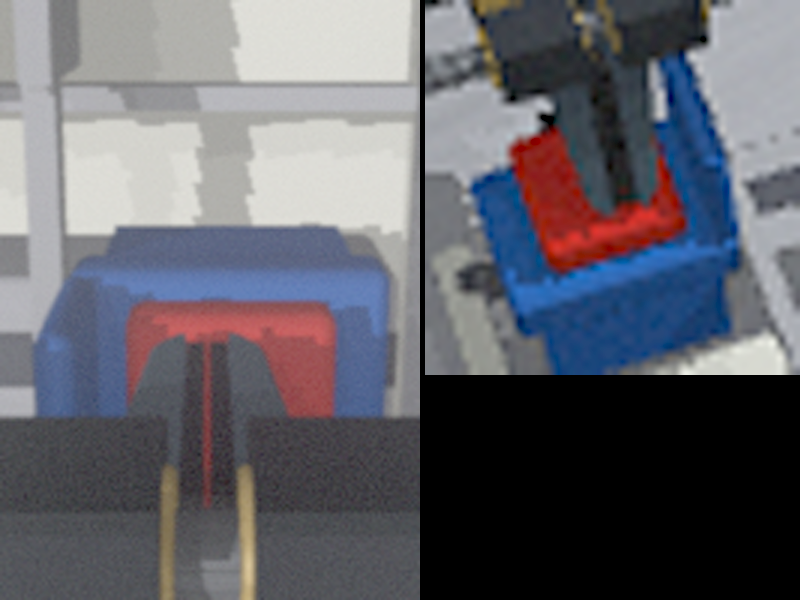

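```bash
cat > tip.py <<'E'
import numpy as np,fit2,fit
from scipy.optimize import least_squares
from workcell import *
from rig import *
p,r=get_tool_pos(),get_ee_rot();w=fit.S["wrist"];sc=fit.S["scene"]
Ti=np.linalg.inv(w["tool_from_camera"])
def pw(t): u=w["camera_matrix"]@(Ti[:3,:3]@t+Ti[:3,3]);return u[:2]/u[2]
def ps(t): return fit.proj("scene",p+r@t)
print("K",w["camera_matrix"][0],"scene cam",(-sc["R"].T@sc["t"]).round(3))
f=least_squares(lambda t:np.r_[pw(t)-[318.7,211.3],ps(t)-[241.2,202.9]],[0,0,0.]);print("tip edge in tool",f.x.round(4),f.fun.round(1),"world z",(p+r@f.x)[2])
for x in(0,.011,.016):
  for z in(0,-.01,-.03,-.05): print(x,z,pw(np.array([x,0,z])).round(1),ps(np.array([x,0,z])).round(1))
# pad -y/+x corners seen now
for z in(.082,.073): print(z,[fit.proj("scene",B+a*X+b*Y+z*Z).round(1).tolist() for a,b in((-.02,-.019),(.02,-.019),(.02,.019))],
 [pw(r.T@(B+a*X+b*Y+z*Z-p)).round(1).tolist() for a,b in((.02,-.019),(.02,.019))])
print(get_q(),get_tau())
E
python3 tip.py
```

```text
K [354.38963982   0.         318.60989541] scene cam [ 1.095 -0.342  0.893]
tip edge in tool [ 0.0172  0.0006 -0.0389] [-0.1 -0.  -0.3  0. ] world z 0.08997361785248953
0 0 [317.7 217.1] [241.1 207.3]
0 -0.01 [317.6 222.8] [240.5 204.5]
0 -0.03 [317.6 235.7] [239.3 198.8]
0 -0.05 [317.4 251.5] [238.  192.8]
0.011 0 [317.7 200.4] [242.7 211.5]
0.011 -0.01 [317.6 205.4] [242.1 208.8]
0.011 -0.03 [317.5 216.8] [240.8 203. ]
0.011 -0.05 [317.4 230.7] [239.6 197.1]
0.016 0 [317.7 192.7] [243.4 213.5]
0.016 -0.01 [317.6 197.3] [242.8 210.7]
0.016 -0.03 [317.5 208. ] [241.6 205. ]
0.016 -0.05 [317.4 221. ] [240.3 199.1]
0.082 [[224.7, 194.4], [230.2, 210.0], [249.0, 204.1]] [[362.8, 201.5], [291.2, 201.4]]
0.073 [[225.3, 197.0], [230.8, 212.6], [249.5, 206.7]] [[360.9, 196.7], [292.4, 196.6]]
[-2.71907101e-01  3.41647716e-01  2.07172782e+00  3.73449873e-05
  7.28146198e-01  1.55758630e+00] [-2.77068120e-04 -6.23911643e+01 -3.26180434e+01  2.46663135e-02
 -7.64623471e-02 -4.18500690e-05]
```

```bash
cat >> tip.py <<'E'
print("--- carrier bottom edge")
g=least_squares(lambda t:np.r_[pw(np.array([t[0],0,t[1]]))[1]-238.5,(lambda e:e[1]-(184-.31*(e[0]-239.3)))(ps(np.array([t[0],0,t[1]])))],[.02,-.07]);print(g.x,g.fun,(p+r@np.array([g.x[0],0,g.x[1]]))[2])
for yy in(-.03,.03): print(yy,ps(np.array([g.x[0],yy,g.x[1]])),pw(np.array([g.x[0],yy,g.x[1]])))
E
python3 tip.py | sed -n '/---/,$p'
```

```text
--- carrier bottom edge
[ 0.04032784 -0.12788678] [2.84217094e-14 2.84217094e-14] 0.17891208614869786
-0.03 [254.91254798 179.26152069] [197.15311872 238.45537637]
0.03 [222.26899847 189.17676533] [435.77025441 238.54461344]
```

Two-view triangulation puts the real fingertips about 39 mm short of the reported TCP, at z≈0.090. The carrier sits 89 mm above the tips, so the whole gripper is offset and body clearance is fine. I'll go on down under force control with that correction.

```bash
python3 - <<'E'
from workcell import *
from rig import *
import json
f0=np.array(json.load(open("f0.json")))
p0=B+.005*Y
zc=None;last=None
for z in np.arange(.048,.030,-.001):
    line_to(p0+z*Z,.03)
    f=np.mean([(dwell(.02),get_force())[1] for _ in range(3)],axis=0)-f0
    print(round(z,4),get_tool_pos()[2].round(5),f.round(2))
    if zc is None and f[2]>1.4: zc=z
    if f[2]>6.5 or (zc and zc-z>=.0075): break
json.dump([z,zc],open("z.json","w"))
print(get_time(),zc)
E
```

```text
0.048 0.04787 [0.16 0.45 0.05]
0.047 0.047 [-0.51 -0.18 -0.01]
0.046 0.04596 [-0.27 -0.01  0.07]
0.045 0.04495 [-0.03  0.65 -0.63]
0.044 0.04396 [-0.03  0.26  0.64]
0.043 0.04308 [0.29 0.67 1.66]
0.042 0.04204 [-0.23  0.56  2.24]
0.041 0.04102 [0.14 0.21 2.42]
0.04 0.04005 [0.42 0.01 3.01]
0.039 0.03903 [1.08 0.32 3.55]
0.038 0.03801 [1.42 0.52 3.77]
0.037 0.03702 [ 1.59 -0.38  4.21]
0.036 0.03601 [ 1.52 -0.26  4.29]
0.035 0.03507 [ 1.47 -0.09  5.29]
18.8917 0.043
```

```bash
python3 - <<'E'
from workcell import *
from rig import *
import json
f0=np.array(json.load(open("f0.json")));z=.0347
go=lambda d,v:line_to(B+d*Y+z*Z,v)
def F(n=2): return np.mean([(dwell(.02),get_force())[1] for _ in range(n)],axis=0)-f0
stop=False
for d,v in [(.015,.04),(.022,.04),(.05,.06),(.08,.06),(.11,.06),(.14,.06),(.147,.04)]+[(x,.03) for x in np.arange(.149,.162,.001)]:
    go(d,v);f=F();t=get_tool_pos()-B
    print(round(d,4),(t@Y).round(4),"along",(f@Y).round(1),"x",(f@X).round(1),"z",f[2].round(1))
    if f@Y<-(18 if d>.145 else 25): break
print(get_time())
E
```

```text
0.015 0.0152 along 1.6 x 1.8 z 5.7
0.022 0.0222 along 1.3 x 1.1 z 5.8
0.05 0.0502 along 2.1 x 0.2 z 5.9
0.08 0.0802 along 1.3 x -0.0 z 5.2
0.11 0.1102 along 1.9 x -0.4 z 5.7
0.14 0.1401 along 1.0 x -0.0 z 5.3
0.147 0.1471 along 1.3 x 0.4 z 5.3
0.149 0.1489 along -0.5 x 0.1 z 5.2
0.15 0.1498 along -1.0 x 0.1 z 5.6
0.151 0.1507 along -2.6 x 0.1 z 6.1
0.152 0.1517 along -2.1 x 0.1 z 4.8
0.153 0.1527 along -2.2 x 1.1 z 5.1
0.154 0.1536 along -2.7 x 0.2 z 5.1
0.155 0.1538 along -11.7 x 0.8 z 7.2
0.156 0.1539 along -22.4 x 1.6 z 8.9
25.0083
```

The pusher has hit the end stop: at 0.1539 m the force rises steeply, and the button force stayed at 5 N or more all the way. Next I ease off and lift straight up.

```bash
python3 - <<'E'
from workcell import *
from rig import *
import json,cv2
f0=np.array(json.load(open("f0.json")))
line_to(B+.1547*Y+.0347*Z,.03)
for z in(.040,.047):
    line_to(B+.1547*Y+z*Z,.04);f=get_force()-f0;print(z,(f@Y).round(1),f[2].round(1))
line_to(B+.148*Y+.060*Z,.08)
line_to(B+.145*Y+.20*Z,.15)
reach(B-.16*Y-.12*X+.24*Z,R)
dwell(.2);print(get_time(),get_force()-f0)
s=snapshot("scene");d=snapshot("side")
cv2.imwrite("pics/e_scene.png",s["img"][:,:,::-1]);cv2.imwrite("pics/e_side.png",d["img"][:,:,::-1])
a=s["img"][120:320,160:460];b=d["img"][140:320,230:430]
o=np.zeros((600,800,3),np.uint8);o[:320,:480]=cv2.resize(a,(480,320),interpolation=2);o[320:600,:480]=0
b=cv2.resize(b,(310,279),interpolation=2);o[:279,485:795]=b
o[320:600,:]=cv2.resize(s["img"][145:250,215:515],(800,280),interpolation=2)
cv2.imwrite("pics/end.png",o[:,:,::-1])
E
```

```text
0.04 -6.0 7.8
0.047 -0.8 1.0
28.7333 [-0.57213514  0.34985573 -0.28669629]
```

View pics/end.png

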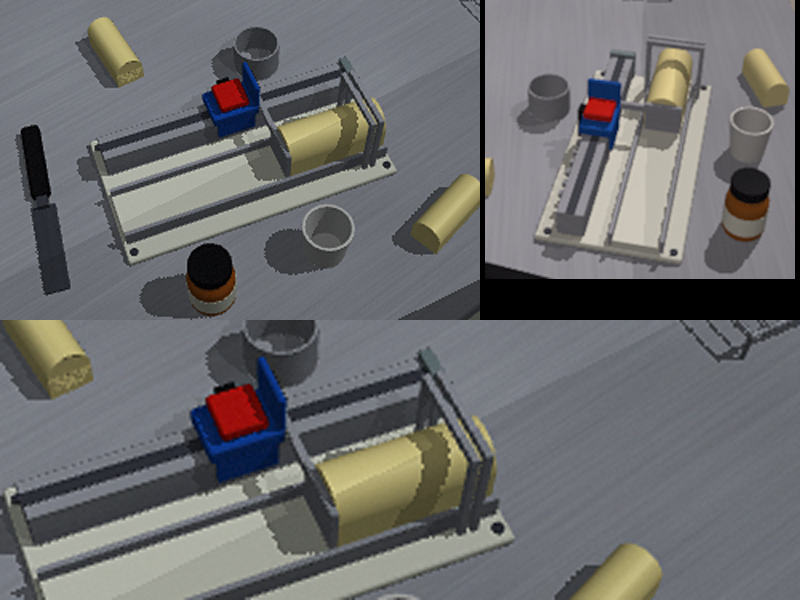

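The log pokes out through the gate, the pusher is at the far end, and the bystanders look unmoved. One numeric check of pusher travel and button height, then I'll hand in.

```bash
python3 - <<'E'
import fit,cv2,numpy as np
from scipy.optimize import least_squares
from rig import *
def cen(i):
    i=i.astype(int);m=((i[...,0]>110)&(i[...,1]<60)&(i[...,2]<60)).astype(np.uint8)
    n,_,st,c=cv2.connectedComponentsWithStats(m);return c[1+np.argmax(st[1:,4])]
ms={}
for k,f in(("start",None),("end","pics/e_")):
    m={n:cen(fit.S[n]["img"] if f is None else cv2.imread(f+n+".png")[:,:,::-1]) for n in("scene","side")}
    r=least_squares(lambda X:np.r_[fit.proj("scene",X)-m["scene"],fit.proj("side",X)-m["side"]],B+.08*Z);ms[k]=r.x;print(k,r.x.round(4),r.fun.round(1))
d=ms["end"]-ms["start"];print("travel y,x,z",d@Y,d@X,d[2])
# bystander change, outside rig/arm
for n in("scene","side"):
    e=cv2.imread(f"pics/e_{n}.png").astype(int);s=fit.S[n]["img"][:,:,::-1].astype(int)
    for nm,(x,y) in {"scene":{"jar":(291,285),"cup":(365,262),"cutter":(320,147),"knifeblade":(193,270),"handle":(181,222)},"side":{"jar":(399,262),"cup":(401,222),"cutter":(271,198)}}[n].items():
        w=16;t=s[y-w:y+w,x-w:x+w].astype(np.uint8);q=cv2.matchTemplate(e[y-24:y+24,x-24:x+24].astype(np.uint8),t,cv2.TM_CCOEFF_NORMED)
        _,v,_,l=cv2.minMaxLoc(q);print(n,nm,"shift",l[0]-8,l[1]-8,round(v,2))
E
```

```text
start [ 0.5393 -0.1338  0.0804] [-0.1  0.7 -0.4 -0.5]
end [0.5747 0.0012 0.0802] [-0.1  0.7 -0.4 -0.6]
travel y,x,z 0.13948248985680717 -0.0002701074156012187 -0.0002706393238996324
scene jar shift 0 0 1.0
scene cup shift 0 0 1.0
scene cutter shift 0 0 0.99
scene knifeblade shift 0 0 1.0
scene handle shift 0 0 1.0
side jar shift 0 0 1.0
side cup shift 0 0 1.0
side cutter shift 0 0 1.0
```

```bash
python3 -c "
from workcell import *
job_done();print(get_time())"
```

```text
the job is handed in; nothing more can be done
the job is handed in; nothing more can be done
```

The pusher is locked at its end stop with the cake log pushed out through the trim gate. I handed the job in with the arm clear, at about 29 s of the 38 s allowed.

- **Moves:** With the fingers shut I pressed the button about 8–9 mm and pushed on the blue wall until the end stop. The last reading there was 22 N along the rail. I then eased off and lifted straight up so the button could spring up. The button force was 4.8 N or more at every check along the way, so it stayed down.
- **What disagreed:** The reported tool tip was about 39 mm beyond the real fingertips. My first descents met nothing, down to a reported height of 0.051 m. I found the offset from two camera views, then from the contact force at a reported height of about 0.043 m instead of 0.082 m.
- **Last checks:**
  - From the pictures, the pusher moved 139.5 mm of 140 mm, and the button is back at its starting height to within 0.3 mm.
  - The log's end shows past the gate; I did not measure how far.
  - The jar, cup, cutter and palette knife show no shift in the pictures. The knife was checked in one view only.
  - After backing away, the force reading was zero to within its noise.
- **Not checked:** I did not test the lock by pulling on the pusher.

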